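# Find the fullest tea tin by its weight

### The job

Find out which of the three identical closed tea tins is the heaviest: take them from the counter one at a time, feel the weight of each, and stand each upright in a cup of the round wooden stand as you go, filling first the cup marked with one dot, then the one with two dots, then the one with three (any tin may go into any cup). Once all three stand in their cups and you have let go, take the heaviest out again and finish while still holding it up in the gripper: upright, still, its underside at least 15 cm above the counter, clear of everything. The other two tins stay standing in their cups; never tip a tin over, and leave the other things on the counter where they are.

Things in the scene. Friction and masses are not known exactly. Their poses are not given: they have to be found in the camera images.
- tea_tin_a: one of three identical-looking closed tea tins; one weighs 0.65 to 0.87 kg, the other two 0.15 to 0.44 kg. Upright cylinder: green body 56 mm in diameter, 74 mm high; brass-coloured lid 57 mm in diameter up to 93 mm; lid knob 18 mm wide up to 105 mm. The lid does not come off. Origin: centre of the underside; z up out of the lid. Starts upright on the counter
- tea_tin_b: one of three identical-looking closed tea tins; one weighs 0.65 to 0.87 kg, the other two 0.15 to 0.44 kg. Upright cylinder: green body 56 mm in diameter, 74 mm high; brass-coloured lid 57 mm in diameter up to 93 mm; lid knob 18 mm wide up to 105 mm. The lid does not come off. Origin: centre of the underside; z up out of the lid. Starts upright on the counter
- tea_tin_c: one of three identical-looking closed tea tins; one weighs 0.65 to 0.87 kg, the other two 0.15 to 0.44 kg. Upright cylinder: green body 56 mm in diameter, 74 mm high; brass-coloured lid 57 mm in diameter up to 93 mm; lid knob 18 mm wide up to 105 mm. The lid does not come off. Origin: centre of the underside; z up out of the lid. Starts upright on the counter
- rack: round wooden stand fixed to the counter, at any turn: a disc 244 mm wide and 8 mm thick with three ring cups 120 degrees apart, centres 64 mm from its middle (111 mm from each other), and a small wooden knob in the middle, 30 mm high. One, two or three black dots beside each cup at the rim tell which is which. Origin: centre of the underside; its x points to the one-dot cup
- pocket_1 (a point): centre of the floor inside the round cup of the stand marked with one dot at the stand's rim, 8 mm above the counter. The cup is a ring of dark wood, 65 mm wide inside, 75 to 81 mm outside, its rim 32 mm above the counter, the mouth flared; a tin stands in it with 4.5 mm of play all round. Axes as rack
- pocket_2 (a point): centre of the floor inside the round cup of the stand marked with two dots at the stand's rim, 8 mm above the counter. The cup is a ring of dark wood, 65 mm wide inside, 75 to 81 mm outside, its rim 32 mm above the counter, the mouth flared; a tin stands in it with 4.5 mm of play all round. Axes as rack
- pocket_3 (a point): centre of the floor inside the round cup of the stand marked with three dots at the stand's rim, 8 mm above the counter. The cup is a ring of dark wood, 65 mm wide inside, 75 to 81 mm outside, its rim 32 mm above the counter, the mouth flared; a tin stands in it with 4.5 mm of play all round. Axes as rack
- spice_red: bystander, leave it alone: spice jar with a red cap, 45 mm wide, 106 mm high. Origin: centre of the underside
- spice_black: bystander, leave it alone: spice jar with a black cap, 44 mm wide, 96 mm high. Origin: centre of the underside
- shaker: bystander, leave it alone: small glass shaker with white contents and a grey cap, 44 mm wide, 90 mm high, near the corner of the solid wall pier that rises from the counter to the left of the work (everything at x over 0.42 m and y from -0.06 to 0.42 m, taller than the arm: keep the elbow off it). Origin: centre of the underside
- teaspoon: bystander, leave it alone: steel teaspoon lying flat, 138x28x12 mm. Origin: centre of the underside
Not all that is in view belongs to the job. What is shaped like the tea_tin_b but turquoise is not meant.

How it is judged:
By the outcome, as a careful person would: the job done as asked, in the order asked, and still so for the second after the job is handed in, while the arm keeps its last pose, push and grip.
It also fails if it takes over 66 s, if anything falls off the work surface, if the arm or the gripper's body presses on something with over 40 N, if the wrist force passes 120 N, or if a joint passes its speed limit or range.

### The arm

A 6-joint arm with a two-finger parallel gripper is mounted at the origin on a cart in front of the work surface, level with it; the furniture and walls round the work are solid. World frame = base frame: x ahead of the robot, y to its left, z up, the work surface at z = 0. Lengths are in mm, angles in degrees, forces in N, time in s.
With the tool pointing down it reaches from about 325 to 925 mm from the base axis. Payload 3.1 kg.
Tool frame: the origin (TCP) lies at the very end of the fingers, on their centre line; the grasp point (between the pads) lies grasp_offset behind it (grasp_offset is the distance from the TCP to the grasp point, in mm); z points along the fingers, y is the line along which they close (so a half turn about z gives the same grasp; the last joint's range is limited). The gripper opens to 85 mm and grips with 20 to 120 N. Pads are 22 mm wide; open, the fingers measure 114 mm over their backs; the gripper's body (76 mm by 85 mm) begins 54 mm behind the grasp point. The pads swing forward as they close: fully open they stand 13 mm farther back than shut.
Start: joints at [-75.928, 12.427, 92.441, -0, 75.132, -6.429], TCP at [218.905, -585.423, 231.3] pointing down, gripper open.
Joint ranges: [-157.48, 157.48], [-44.54, 120.13], [17.64, 146.25], [-64.5, 244.5], [7.68, 150.69], [-147.95, 147.95]. Speed limits (degrees/s): [159.86, 159.86, 180, 180, 180, 180].

### API

Orientations are given as [roll, pitch, yaw] about the fixed x, y, z axes, in that order (R = Rz(yaw) Ry(pitch) Rx(roll)).
In Python, from station import * gives the robot as it stands. Calls block until the motion is done:
- goto(position, orientation): joint-space move of the TCP to a pose.
- move_l(position, attitude=None, speed=150): straight line of the TCP; attitude=None keeps the orientation; speed is the mean speed in mm/s.
- move_j(angles): joint-space move.
- grip(opening, squeeze=None): finger opening in mm; squeeze is the grip in N (None keeps the last); returns when the fingers have stopped.
- wait(seconds).
- solve_ik(position, orientation): joint angles nearest the present ones, or None.
- get_obs(): the state.
- get_image(name): name is "scene" or "top"; returns the picture (480x640x3 uint8, red, green, blue); there is no depth.
- get_calibration(name): a dict with "fx", "fy", "cx", "cy" (pixels), "R" (3x3) and "t" (3): a world point X has camera coordinates R X + t. Camera axes: x right, y down, z forward; pixel columns grow to the right and rows downward; lengths in mm; the calibration is good to about 2 mm. A picture is of the moment at which its call begins. get_calibration takes no time and is no camera call.
A pose or a line that the arm cannot do raises Unreachable and nothing moves.
- sign_off(): hands the job in; it is judged then, once.
Trained networks look in the newest picture that a camera, given by its name, has taken for a name from the list of things; names that differ only in an ending like _2 or _b are one class to them, and where a whole thing is asked for, a point or a joint stands for the part that bears it (a point fixed in the world has none). Each returns a list of dicts, best first, with "score" (0 to 1); they miss things now and then, are a little off and sometimes report something else, mostly with a low value. They report only what shows in the picture. A call takes as long as a camera call. They do not tell look-alikes from the thing itself.
- spot_in(name, camera): "extent" ([centre column, centre row, width, height] in pixels, round what is visible of it).
- regions_of(name, camera): "region" (480x640 bool, what is visible of it) and "extent" ([centre column, centre row, width, height] in pixels, round what is visible of it).
The state is a dict: "t": time; "joint_pos": joint angles; "qvel": joint speeds; "effort": joint torques, N m; "tcp_pos": TCP position; "ee_rot": TCP orientation; "wrist_force": force on the tool from outside, world axes, zero at the start; "moment": the same for the moment, N m; "grip_width": finger opening in mm; "grip_force": force on a finger pad.
Only numpy, scipy, OpenCV 4.12 (cv2) and the standard library are available. Lean on these libraries where they do the work, as an engineer would, in place of code of your own. Each camera call takes 0.05 s, during which the arm holds its last target. There are 200 camera calls.

## Working session

There is one attempt and no reset: what is moved stays moved. The work goes in short steps, each a Python script; the robot and the scene stay as the last script left them, time stands still between calls to the robot, and variables do not carry over. Pictures are saved under pics/ and viewed, at most 10 in all, crops included, and the job is handed in when it is done.

```bash
mkdir -p pics; ls; python3 - <<'E'
from station import *
import cv2,numpy as np
for c in("scene","top"):
    im=get_image(c); cv2.imwrite(f"pics/{c}0.png",im[:,:,::-1])
    k=get_calibration(c); print(c,{a:np.round(b,3).tolist() for a,b in k.items()})
    for n in("tea_tin_a","rack","pocket_1","spice_red","spice_black","shaker","teaspoon"):
        print(n,[(round(d["score"],2),np.round(d["extent"]).tolist()) for d in spot_in(n,c)])
o=get_obs();print(o)
try: print(grasp_offset)
except Exception as e: print(e)
E
```

```text
pics
scene {'fx': 457.037, 'fy': 457.037, 'cx': 322.544, 'cy': 249.417, 'R': [[0.811, -0.586, 0.0], [-0.449, -0.622, -0.642], [0.376, 0.52, -0.767]], 't': [-587.554, 103.995, 879.426]}
tea_tin_a [(0.82, [361.0, 315.0, 32.0, 55.0])]
rack [(0.68, [347.0, 254.0, 98.0, 96.0])]
pocket_1 [(0.87, [349.0, 252.0, 99.0, 89.0])]
spice_red [(0.69, [316.0, 368.0, 29.0, 54.0])]
spice_black [(0.77, [361.0, 167.0, 22.0, 43.0])]
shaker []
teaspoon [(0.81, [434.0, 310.0, 51.0, 43.0])]
top {'fx': 531.635, 'fy': 531.635, 'cx': 313.204, 'cy': 234.401, 'R': [[0.015, -1.0, 0.004], [-0.992, -0.016, -0.124], [0.124, -0.002, -0.992]], 't': [-265.8, 526.134, 941.672]}
tea_tin_a [(0.72, [291.0, 356.0, 33.0, 40.0]), (0.65, [413.0, 255.0, 39.0, 36.0]), (0.6, [268.0, 299.0, 39.0, 36.0]), (0.59, [347.0, 329.0, 35.0, 33.0])]
rack [(0.98, [312.0, 212.0, 127.0, 124.0]), (0.16, [430.0, 326.0, 37.0, 30.0])]
pocket_1 [(0.62, [314.0, 214.0, 133.0, 126.0]), (0.25, [411.0, 253.0, 42.0, 33.0])]
spice_red [(0.87, [430.0, 326.0, 37.0, 28.0]), (0.2, [238.0, 116.0, 31.0, 42.0])]
spice_black [(0.56, [236.0, 118.0, 34.0, 44.0]), (0.16, [270.0, 301.0, 39.0, 34.0])]
shaker [(0.81, [194.0, 314.0, 28.0, 24.0])]
teaspoon [(0.66, [428.0, 185.0, 11.0, 77.0])]
{'t': 0.8, 'joint_pos': array([-7.59285284e+01,  1.24236770e+01,  9.24394060e+01,  1.08072033e-03,
        7.51321784e+01, -6.42874449e+00]), 'qvel': array([ 0.04967255, -0.08518227, -0.00609504,  0.13406218,  0.09393761,
        0.00236129]), 'effort': array([ 4.45228634e-04, -3.96834219e+01, -3.04233098e+01, -5.49217179e-05,
        5.88437215e-04,  1.37570368e-07]), 'tcp_pos': array([ 218.91334238, -585.43861334,  231.35585793]), 'ee_rot': array([ 1.79995174e+02, -5.07427925e-04,  2.04999389e+01]), 'wrist_force': array([-0.19683806,  0.44227188,  1.01849895]), 'moment': array([ 0.03001755, -0.01627775, -0.03488187]), 'grip_force': 0.0, 'grip_width': 85.63732589005603}
18.700000000000003
```

```bash
python3 - <<'E'
import cv2
a=cv2.imread("pics/top0.png")
cv2.imwrite("pics/topc.png",cv2.resize(a[60:420,160:500],None,fx=1.65,fy=1.65,interpolation=cv2.INTER_CUBIC))
E
```

```text
(no output)
```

View pics/scene0.png

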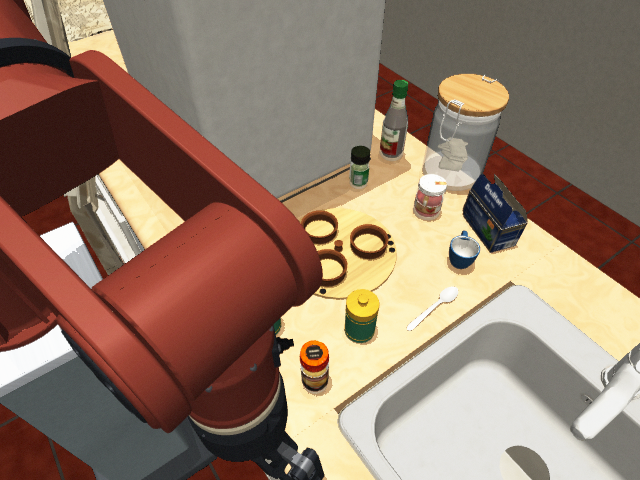

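View pics/topc.png

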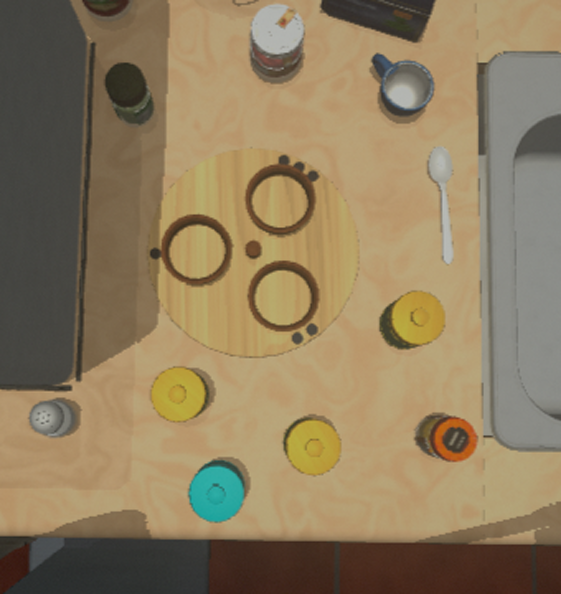

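The top view (full-frame pixels) shows four tin shapes. Brass/green tins are at (268,299), (350,331) and (413,253). The one at (291,358) is turquoise, so it's the look-alike to ignore, and this enlarged crop confirms that. The dots show cup 1 on the left at about (279,211), cup 2 at about (332,239) and cup 3 at about (330,181).

```bash
cat > h.py <<'E'
import cv2,numpy as np
from scipy.optimize import least_squares
from station import *
K=get_calibration("top"); R=np.array(K["R"]);t=np.array(K["t"])
def proj(P):
    c=P@R.T+t; return np.c_[K["fx"]*c[:,0]/c[:,2]+K["cx"],K["fy"]*c[:,1]/c[:,2]+K["cy"]]
def hull_c(pts):
    m=cv2.moments(cv2.convexHull(pts.astype(np.float32))); return np.array([m["m10"],m["m01"]])/m["m00"]
def cyl(x,y,r,zs):
    a=np.linspace(0,2*np.pi,60); return np.vstack([np.c_[x+r*np.cos(a),y+r*np.sin(a),0*a+z] for z in zs])
def locate(px,r,zs,z0):
    ray=R.T@np.array([(px[0]-K["cx"])/K["fx"],(px[1]-K["cy"])/K["fy"],1]); C=-R.T@t
    g=C+ray*(z0-C[2])/ray[2]
    return least_squares(lambda p:hull_c(cyl(*p,r,zs))-px,g[:2]).x
def blobs(mask,lo,hi):
    n,l,s,c=cv2.connectedComponentsWithStats(mask.astype(np.uint8))
    return [(s[i],np.argwhere(l==i)[:,::-1]) for i in range(1,n) if lo<s[i][4]<hi]
def lids(im):
    h=cv2.cvtColor(im,cv2.COLOR_RGB2HSV); m=(h[...,0]>21)&(h[...,0]<32)&(h[...,1]>190)&(h[...,2]>90)
    return [(hull_c(p),s[4],locate(hull_c(p),28.5,(74,93),93)) for s,p in blobs(m,300,2500)]
E
python3 - <<'E'
from h import *
im=cv2.imread("pics/top0.png")[:,:,::-1].copy()
for c,a,p in lids(im): print("lid",c.round(1),a,p.round(1))
m=(im.max(2)<95)&(im[...,0]>im[...,2]*1.25); m[:140]=0;m[290:]=0;m[:,:240]=0;m[:,390:]=0
cs=[]
for s,p in blobs(m,4,5000):
    c=hull_c(p) if s[4]>150 else p.mean(0)
    print("dark",s,c.round(1), locate(c,40,(8,32),32).round(1) if s[4]>150 else "")
for n in ("spice_red","spice_black","shaker","teaspoon"):pass
def g(px,z):
    ray=R.T@np.array([(px[0]-K["cx"])/K["fx"],(px[1]-K["cy"])/K["fy"],1]); C=-R.T@t
    return (C+ray*(z-C[2])/ray[2])[:2].round(0)
print("knob",g((313.3,211),30),"shaker",g((194,314),60),"red",g((430,326),90),"turq",g((291,358),95),"spoon",g((428,185),5),"dots",g((254,213),8),g((344,262),8),g((341,161),8))
for q in((580,-150),(500,-250)):
  for yaw in (-60,0,60): print(q,yaw,solve_ik([*q,150],[180,0,yaw]))
E
```

```text
dark [329 154   6   6  28] [331.5 156.8] 
dark [338 158   6   6  22] [341.  160.4] Traceback (most recent call last):
  File "<stdin>", line 8, in <module>
  File "h.py", line 14, in locate
    return least_squares(lambda p:hull_c(cyl(*p,r,zs))-px,g[:2]).x
           ~~~~~~~~~~~~~^^^^^^^^^^^^^^^^^^^^^^^^^^^^^^^^^^^^^^^^
    return func(*args, **kwargs)
    vector_fun = VectorFunction(
        fun_wrapped,
    ...<6 lines>...
        workers=workers
    )
    self._update_fun()
    ~~~~~~~~~~~~~~~~^^
    self.f = self.fun_wrapped(xp_copy(self.x))
             ~~~~~~~~~~~~~~~~^^^^^^^^^^^^^^^^^
    return np.atleast_1d(self.fun(x))
                         ~~~~~~~~^^^
    return self.f(x, *self.args, **self.kwargs)
           ~~~~~~^^^^^^^^^^^^^^^^^^^^^^^^^^^^^^
  File "h.py", line 14, in <lambda>
    return least_squares(lambda p:hull_c(cyl(*p,r,zs))-px,g[:2]).x
                                  ~~~~~~^^^^^^^^^^^^^^
  File "h.py", line 8, in hull_c
    m=cv2.moments(cv2.convexHull(pts.astype(np.float32))); return np.array([m["m10"],m["m01"]])/m["m00"]
                  ~~~~~~~~~~~~~~^^^^^^^^^^^^^^^^^^^^^^^^
cv2.error: OpenCV(4.12.0) /io/opencv/modules/imgproc/src/convhull.cpp:143: error: (-215:Assertion failed) total >= 0 && (depth == CV_32F || depth == CV_32S) in function 'convexHull'
```

```bash
sed -i 's/hull_c(cyl(\*p,r,zs))-px,g\[:2\])/hull_c(proj(cyl(*p,r,zs)))-px,g[:2],diff_step=1e-2)/; s/h\[...,0\]>21/h[...,0]>19/; s/>190/>170/' h.py
python3 - <<'E'
from h import *
im=cv2.imread("pics/top0.png")[:,:,::-1].copy()
print("hsv",cv2.cvtColor(im,cv2.COLOR_RGB2HSV)[[299,325,258,330,150],[262,340,406,300,400]].tolist())
for c,a,p in lids(im): print("lid",c.round(1),a,p.round(1))
m=(im.max(2)<95)&(im[...,0]>im[...,2]*1.25); m[:140]=0;m[290:]=0;m[:,:240]=0;m[:,390:]=0
for s,p in blobs(m,4,5000):
    c=hull_c(p) if s[4]>150 else p.mean(0)
    print("dark",s,c.round(1), locate(c,40,(8,32),32).round(1) if s[4]>150 else "")
def g(px,z):
    ray=R.T@np.array([(px[0]-K["cx"])/K["fx"],(px[1]-K["cy"])/K["fy"],1]); C=-R.T@t
    return (C+ray*(z-C[2])/ray[2])[:2].round(0)
print("knob",g((313.3,211),30),"shaker",g((194,314),60),"red",g((430,326),90),"turq",g((291,358),95),"spoon",g((428,185),5),"dots",g((254,213),8),g((344,262),8),g((341,161),8))
for q in((580,-150),(500,-250)):
  for yaw in (-60,0,60): print(q,yaw,solve_ik([*q,150],[180,0,yaw]))
E
```

```text
hsv [[23, 177, 177], [26, 167, 185], [26, 167, 185], [20, 89, 184], [18, 93, 184]]
lid [413.8 251.6] 569 [ 496.6 -431.9]
lid [267.5 298.5] 629 [ 412.1 -181.4]
lid [352.5 330.6] 436 [ 360.4 -326.6]
dark [329 154   6   6  28] [331.5 156.8] 
dark [338 158   6   6  22] [341.  160.4] 
dark [311 162  38  34 219] [330.9 177.2] [ 640.6 -289.3]
dark [346 164   7   6  29] [349.1 166.3] 
dark [260 192  38  38 244] [278.5 210.6] [ 575.4 -192.3]
dark [319 195  15   4  15] [326.  197.3] 
dark [317 197  22   5  24] [327.7 200. ] 
dark [251 210   7   7  37] [253.8 213.2] 
dark [310 214   7   3   8] [313.  214.9] 
dark [313 220  39  39 199] [331.9 238.8] [ 523.7 -292.3]
dark [348 257   4   4   7] [349.9 258. ] 
dark [339 265   4   3   8] [340.8 266.1] 
knob [ 574. -257.] shaker [383. -51.] red [ 370. -457.] turq [ 314. -224.] spoon [ 632. -476.] dots [ 572. -145.] [ 482. -316.] [ 676. -309.]
(580, -150) -60 [-2.12102383e+01  1.39245349e+01  9.98528219e+01 -2.54444375e-14
  6.62226432e+01  1.28789762e+02]
(580, -150) 0 [-2.12102383e+01  1.39245349e+01  9.98528219e+01 -2.54444375e-14
  6.62226432e+01  6.87897617e+01]
(580, -150) 60 [-2.12102383e+01  1.39245349e+01  9.98528219e+01 -2.54444375e-14
  6.62226432e+01  8.78976166e+00]
(500, -250) -60 [-3.37585007e+01  9.28947860e+00  1.05364380e+02 -2.54444375e-14
  6.53461413e+01  1.16241499e+02]
(500, -250) 0 [-3.37585007e+01  9.28947860e+00  1.05364380e+02 -2.54444375e-14
  6.53461413e+01  5.62414993e+01]
(500, -250) 60 [-3.37585007e+01  9.28947860e+00  1.05364380e+02 -2.54444375e-14
  6.53461413e+01 -3.75850069e+00]
```

```bash
sed -i 's/>170/>130/' h.py; cat >> h.py <<'E'
def rack(im):
    m=(im.max(2)<125)&(im[...,0]>im[...,2]*1.35); P=[]
    for c,r in (((279,211),21),((332,239),21),((330.5,182),21)):
        q=np.argwhere(m)[:,::-1]; q=q[np.hypot(*(q-np.array(c)).T)<r]; P.append(locate(hull_c(q),39.5,(10,32),32))
    P=np.array(P)
    f=lambda v:np.array([[v[0]+64*np.cos(v[2]+k*2*np.pi/3),v[1]+64*np.sin(v[2]+k*2*np.pi/3)] for k in range(3)])
    s=least_squares(lambda v:(f(v)-P).ravel(),[575,-257,1.6]); return P,f(s.x),s.x
Y=[180,0,60]; HI=185; GZ=41
def force(n=25):
    F=[]
    for _ in range(n): wait(.02); F.append(get_obs()["wrist_force"])
    return np.mean(F,0)
def pick(x,y,floor=0,hi=HI):
    goto([x,y,hi],Y); wait(.2); f0=force()
    move_l([x,y,GZ+floor],speed=180); grip(40,50); o=get_obs(); print("width",o["grip_width"],"gf",o["grip_force"])
    move_l([x,y,hi],speed=130); wait(.4); f=force()-f0; print("weight kg",(-f[2]/9.81).round(3),"F",f.round(2),"t",get_obs()["t"]); return f
def place(x,y):
    goto([x,y,HI],Y); wait(.15); f0=force(8)
    for z in (29,18,9):
        move_l([x,y,GZ+z],speed=120 if z==29 else 40); f=force(4)-f0; print(z,f.round(1))
        if np.abs(f).max()>8 and z>9: raise SystemExit("contact")
    grip(85); move_l([x,y,HI],speed=180); print("t",get_obs()["t"])
E
python3 - <<'E'
from h import *
im=cv2.imread("pics/top0.png")[:,:,::-1].copy()
for c,a,p in lids(im): print("lid",c.round(1),a,p.round(1))
P,F,v=rack(im); print(P.round(1),F.round(1),v.round(3))
L=sorted([p for _,_,p in lids(im)],key=lambda p:-p[1]); np.savez("geo.npz",L=L,F=F)
if len(L)==3 and np.abs(P-F).max()<3: pick(*L[0])
E
```

```text
lid [412.4 252.5] 857 [ 494.9 -429.6]
lid [267.6 298.6] 878 [ 412.1 -181.5]
lid [349.4 330.5] 900 [ 360.5 -321.3]
[[ 574.4 -193.3]
 [ 523.3 -292.3]
 [ 631.8 -287.7]] [[ 574.1 -193.8]
 [ 522.4 -291.8]
 [ 633.1 -287.6]] [ 576.529 -257.758    1.609]
width 55.16120892854785 gf 52.39526692424988
weight kg 0.365 F [-0.1   0.09 -3.58] t 6.4833
```

```bash
python3 - <<'E'
from h import *
g=np.load("geo.npz"); place(*g["F"][0])
goto([*g["L"][1],HI],Y)
im=get_image("top"); cv2.imwrite("pics/p1.png",im[:,:,::-1]); cv2.imwrite("pics/s1.png",get_image("scene")[:,:,::-1])
for c,a,p in lids(im): print("lid",c.round(1),a,p.round(1))
E
```

```text
29 [-0.1 -0.1  0.5]
18 [ 0.2  0.2 -0.2]
9 [0.8 0.5 3. ]
t 10.875
lid [276.7 204.2] 852 [ 576.  -192.9]
lid [412.3 252.7] 864 [ 494.6 -429.2]
```

View pics/p1.png

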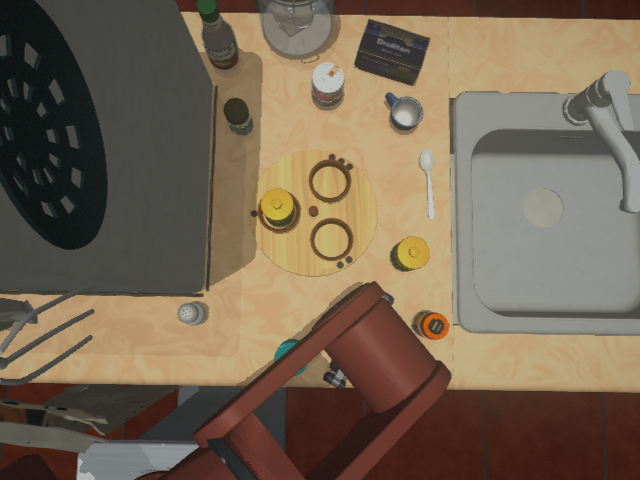

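The first tin stands upright in the one-dot cup at (277,205), and everything else is where it was. The contact force at 9 mm came from the tin reaching the floor, so it's seated. Next are the second tin and cup 2, then the third tin and cup 3.

```bash
python3 - <<'E'
from h import *
g=np.load("geo.npz"); L,F=g["L"],g["F"]
pick(*L[1]); place(*F[1])
goto([*L[2],HI],Y); im=get_image("top"); cv2.imwrite("pics/p2.png",im[:,:,::-1])
for c,a,p in lids(im): print("lid",c.round(1),a,p.round(1))
pick(*L[2])
E
```

```text
width 55.10403860501058 gf 53.228447702131234
weight kg 0.209 F [ 0.02  0.15 -2.05] t 16.225
29 [ 0.4 -0.4 -0.4]
18 [ 0.1 -0.5 -0.3]
9 [ 0.6 -0.8  3.6]
t 20.625
lid [277.  204.7] 878 [ 575.1 -193.4]
lid [332.7 235.4] 888 [ 522.5 -291.4]
lid [406.9 251.4] 447 [ 496.6 -420. ]
width 55.65606221332752 gf 53.734566312341485
weight kg 0.751 F [-0.14  0.02 -7.37] t 25.5667
```

View pics/p2.png

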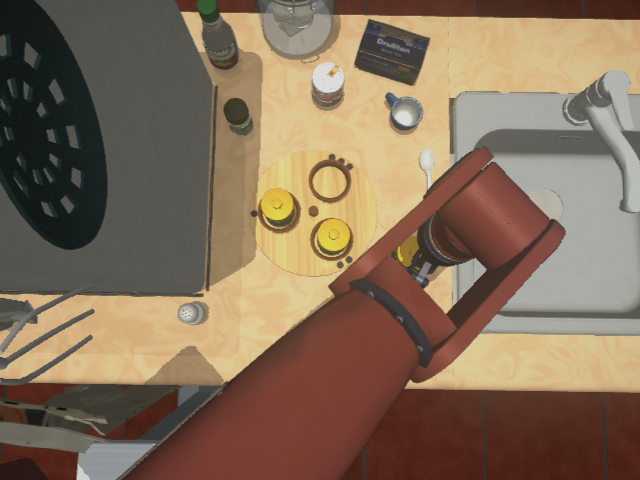

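Tins 1 and 2 stand in cups 1 and 2, at (277,205) and (333,236). The tin now held weighs 0.75 kg, against 0.37 and 0.21 kg, so it's the heaviest. It goes into cup 3.

```bash
python3 - <<'E'
from h import *
g=np.load("geo.npz"); L,F=g["L"],g["F"]
place(*F[2]); goto([420,-480,HI+40],Y)
im=get_image("top"); cv2.imwrite("pics/p3.png",im[:,:,::-1])
for c,a,p in lids(im): print("lid",c.round(1),a,p.round(1))
E
```

```text
29 [ 0.4 -0.3  0.2]
18 [ 0.4 -0.3  0.2]
9 [ 0.9 -0.2  5.6]
t 30.075
lid [331.2 171.8] 866 [ 635.6 -287.5]
lid [276.8 204.3] 854 [ 575.8 -193.2]
lid [332.9 235.1] 877 [ 522.9 -291.7]
```

View pics/p3.png

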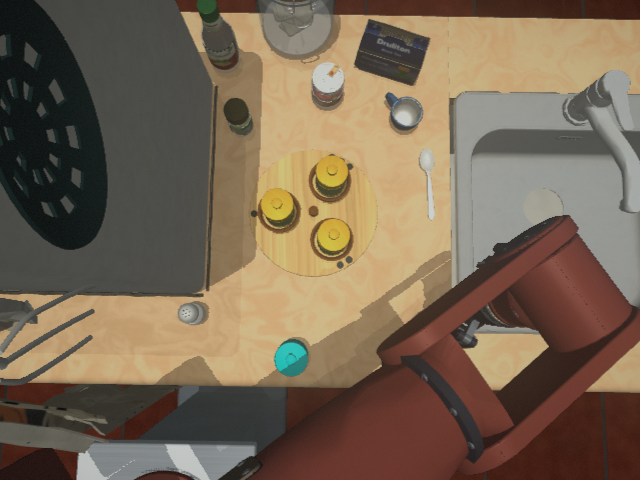

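All three tins stand in their cups, at (277,204), (333,235) and (331,172), and the gripper is empty. I'll take the heavy one back out of cup 3.

```bash
python3 - <<'E'
from h import *
F=np.load("geo.npz")["F"]
pick(*F[2],floor=9,hi=270); wait(.5)
im=get_image("top"); cv2.imwrite("pics/p4.png",np.hstack([im[90:330,200:500],get_image("scene")[90:330,220:520]])[:,:,::-1])
o=get_obs(); print(o["tcp_pos"],o["ee_rot"],o["grip_width"],o["grip_force"],np.abs(o["qvel"]).max())
E
```

```text
width 55.50055825014575 gf 53.513646452120156
weight kg 0.748 F [ 0.09  0.12 -7.33] t 37.3917
[ 633.12671793 -287.63074243  270.01271945] [1.79998990e+02 2.71220544e-04 5.99999513e+01] 55.253727925619785 54.901805836561834 0.11190328225826453
```

View pics/p4.png

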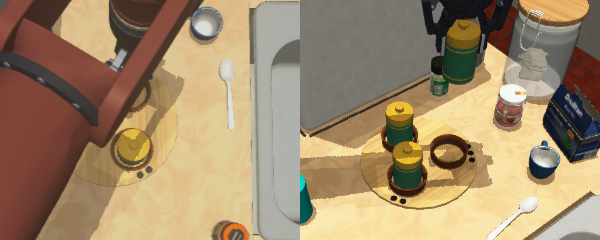

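The heavy tin is held upright at about (461,50) in the right-hand (scene) crop, well above the empty three-dot cup. The other two stand in their cups.

```bash
python3 -c "
from station import *
print(sign_off())"
```

```text
the job is handed in; nothing more can be done
None
```

I handed the job in with the heaviest tin (about 0.75 kg, against 0.37 and 0.21 kg) held upright and still about 22 cm above the counter, over its three-dot cup; the other two stand in the one-dot and two-dot cups.

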